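# Wedge the splint peg tight in its jig

### The arm

A 6-joint arm with a two-finger parallel gripper is mounted at the origin on the work surface. World frame = base frame: x ahead of the robot, y to its left, z up, the work surface at z = 0. Lengths are in m, angles in rad, forces in N, time in s.
With the tool pointing down it reaches from about 0.25 to 0.725 m from the base axis. Payload 9.7 kg.
Tool frame: the origin (TCP) lies on the centre line of the jaws, within the pads' length; the fingertips stand 17 mm ahead of it and the grasp point (between the pads) lies 2 mm behind it; z points along the fingers, y is the line along which they close (so a half turn about z gives the same grasp; the last joint's range is limited). The gripper opens to 85 mm and grips with 20 to 120 N. Pads are 22 mm wide; open, the fingers measure 114 mm over their backs; the gripper's body (76 mm by 85 mm) begins 54 mm behind the grasp point. The pads swing forward as they close: fully open they stand 13 mm farther back than shut.
Start: joints at [1.312, 0.087, 0.176, 1.66, 0, 1.571], TCP at [0.141, 0.532, 0.248] pointing down, gripper open.
Joint ranges: [-3.13, 3.13], [-0.85, 1.81], [-1.15, 1.24], [-2.2, 2.28], [-1.44, 1.52], [-3.14, 3.14]. Speed limits (rad/s): [2.22, 2.22, 2.57, 3.14, 3.14, 3.14].

### API

Orientations are given as a rotation vector (axis times angle).
In Python, from station import arm gives the robot as it stands. The module is installed in compiled form; this text tells all that it offers.
- The arm moves only by the tool play_rows, never from a script. Its argument "increments" is a list of rows, each a list of 4 numbers: the shift along the tool's x, y, z as a fraction of full scale, then the turn about the tool's z as a fraction of full scale. In form: [[dx, dy, dz, roll], ...]. A call has 1 to 20 rows; each row shifts and turns the commanded pose from where the row before left it, along the tool's axes as they then stand; what a row does not reach is not made up. Full scale, the value 1, is 0.02 m for a shift and pi rad for a turn. A row lasts 1/10 s, in which the tool goes at most 50 mm and 8.59 degrees, less where a joint would pass 70% of its speed; a pose out of reach is approached as far as the arm can. A call with a number of a shift or a turn outside -1 to 1 is refused whole. A call with a gripper value outside its range is refused whole. "claw" is the opening, from -1 (shut) to 1 (fully open), set as the call begins (left out, the last holds). The fingers move at their own pace and stop on an object; "force" is the grip in N (left out, the last holds). Time passes only in rows, so rows that do not move let the fingers close. It gives the time, the measured TCP pose, the force, the opening and the grip force at its end, in the units of the state.
- arm.observe(): the state, without advancing time (a new reading comes with each control period).
- arm.camera(name): name is "scene" or "side" or "wrist"; returns (picture, depth): 400x640x3 uint8, red, green, blue; 400x640 float32, m along the optical axis (not along the pixel's ray), 0 where there is no reading.
- arm.get_calibration(name): a dict with "camera_matrix" (3x3 intrinsics, pixels), "R" (3x3) and "t" (3): a world point X has camera coordinates R X + t. Camera axes: x right, y down, z forward; pixel columns grow to the right and rows downward; lengths in m; the calibration is good to about 2 mm. A picture is of the moment at which its call begins: read the wrist's pose just before it. get_calibration takes no time and is no camera call; for the wrist camera it gives the pose at the moment of the call.
- arm.sign_off(): hands the job in; it is judged then, once.
The state is a dict: "time_s": time; "joints": joint angles; "qvel": joint speeds; "joint_efforts": joint torques, N m; "position": TCP position; "tcp_rot": TCP orientation; "force": force on the tool from outside, world axes, zero at the start; "moment": the same for the moment, N m; "gripper_width": finger opening in m; "finger_force": force on a finger pad.
Only numpy, scipy, OpenCV 4.12 (cv2) and the standard library are available. Lean on these libraries where they do the work, as an engineer would, in place of code of your own. Each camera call takes 0.05 s, during which the arm holds its last target. There are 200 camera calls.

### The job

Take the red-headed wooden wedge out of its blue holder and set it upright in the slot beside the splint peg in the wooden jig, its sloping face against the jig's sloping steel wall. Then tap or press it down, firmly but not hard, until it stops going in and the peg is locked tight, and let go. Do not disturb the other things on the counter.

Things in the scene. Friction and masses are not known exactly. Their poses are not given: they have to be found in the camera images.
- wedge: loose wooden wedge with a red head, 90 mm tall, 24 mm wide (its y), 60 g, upright in the blue holder. Origin at its underside, below the head's middle; z up. Its +x face (x = 8.5 mm) is upright. Its -x face slopes from x = -1.5 mm at z = 5 to x = -8.5 mm at z = 55. Below z = 5 a nose, x = -0.5 to 7.5 mm. The head (z = 55 to 90) is 17 (x) by 24 mm (y): pinch it along y.
- wedge_top (a point): centre of the flat top of the wedge's red head, 90 mm above the wedge's underside; the place to tap
- wedge_slope_side (a point): point on the sloping side of the wedge, in the middle of the head's -x face (x = -8.5, z = 72.5 mm in the wedge's frame)
- wedge_holder: blue holder block fixed to the counter, 70 x 66 x 28 mm, origin at the centre of its underside; the wedge stands 20 mm deep in its loose pocket, on a floor 8 mm above the counter
- jig: wooden jig fixed to the counter: a channel along its x, open at the top, cheeks 12 mm thick with inner faces at y = +-19.5 mm, tops 65 mm above the counter. Origin on the counter, z up. At the channel's -x end a fixed steel wall slopes like the wedge: its face is at x = -14.5 mm at z = 65 and x = -7.2 mm at z = 13. At the +x end is the stop.
- slot_mouth (a point): middle of the mouth of the wedge slot, level with the jig's top (jig frame x = -8.2, y = 0, z = 65 mm). The slot lies between the sloping steel wall and the -x face of the peg's foot; below it is only the counter. In it the wedge stands with its x and y axes along the jig's (same sense), +x face to the peg. The wedge goes in with growing resistance.
- stop_end (a point): point on the jig (x = 72, y = 0, z = 65 mm) over the cork-faced, slightly springy stop (60 N per mm) that the peg gets pressed against. The stop was set by hand, up to 3.2 mm differently each time, so where the wedge gets tight differs by some 23 mm: its underside is then 10 to 42 mm up. Tight: a push of about 12 N moves it no further. Under 7 N it may stay loose, over 17 N may hurt the peg.
- splint_peg: loose splint peg in the jig's channel: varnished foot 60 (x) x 36 (y) x 53 mm with an upright dowel 20 mm across, 35 mm tall on top, its axis 10 mm to +x of the middle. Origin at the centre of the foot's underside, 12 mm above the counter; axes along the jig's. It has 0 to 5 mm play in x until wedged against the stop. It stays in the jig.
- spare_peg_a: spare peg like the splint peg with a thicker dowel (24 mm), standing on the counter; leave alone
- spare_peg_b: spare peg like the splint peg with a thinner dowel (16 mm), standing on the counter; leave alone
- kidney_dish: white enamel kidney dish with a blue rim, about 170 x 75 x 33 mm, origin under it; leave alone
- dynamometer: blue hand dynamometer lying flat, about 170 x 120 x 31 mm; leave alone
- ring_splint: silver ring splint, 26 mm across, 6 mm tall; leave alone
- goniometer: flat white and yellow goniometer, about 200 mm long, 7 mm thick; leave alone
Things that resemble listed ones, but are neither listed nor needed, are in the scene too. Of the things that look like the wedge, the smaller one is meant.

How it is judged:
By the outcome, as a careful person would: the job done as asked, in the order asked, and still so for the second after the job is handed in, with the robot touching nothing.
It also fails if it takes over 51 s, if anything falls off the work surface, if the arm or the gripper's body presses on something with over 40 N, if the wrist force passes 120 N, or if a joint passes its speed limit or range.

## Working session

There is one attempt and no reset: what is moved stays moved. The work goes in short steps, Python scripts to look and compute and a tool call to move; the robot and the scene stay as the last step left them, time stands still between calls to the robot, and variables do not carry over. Pictures are saved under pics/ and viewed, at most 12 in all, crops included, and the job is handed in when it is done.

Besides the shell and the picture viewer there is one more tool, called after "Call:" as a command line: name --pt "numbers of a row" for each row, then --argument value for the rest. play_rows: Moves the arm, as the interface text tells. Shift numbers are shares of 0.02 m and turn numbers shares of pi rad, none past 1 either way. Its arguments: {"type":"object","properties":{"increments":{"type":"array"},"claw":{"type":"number"},"force":{"type":"number"}},"required":["increments"]}

```bash
mkdir -p pics; python3 - <<'E'
from station import arm
import cv2,numpy as np
for n in ["scene","side","wrist"]:
    p,d=arm.camera(n); c=arm.get_calibration(n)
    np.savez(f"{n}0.npz",p=p,d=d,K=c["camera_matrix"],R=c["R"],t=c["t"])
    cv2.imwrite(f"pics/{n}0.png",p[:,:,::-1])
    print(n,np.round(-np.array(c["R"]).T@c["t"],3))
print(arm.observe())
E
```

```text
scene [ 1.579 -0.185  0.889]
side [ 0.395 -0.885  0.63 ]
wrist [0.075 0.549 0.374]
{'time_s': 0.15, 'joints': array([ 1.31200095e+00,  8.73824512e-02,  1.75298845e-01,  1.65980143e+00,
       -1.54752695e-05,  1.57076935e+00]), 'qvel': array([ 3.53584075e-05, -3.64221034e-03,  2.23489447e-03,  1.84392291e-03,
       -1.41011368e-04, -1.31892146e-03]), 'joint_efforts': array([-5.29321605e-04, -5.20762074e+01,  4.65044117e+01,  1.38912958e-02,
       -2.27516506e-05, -8.48430574e-06]), 'position': array([0.1407171 , 0.53152909, 0.24771025]), 'tcp_rot': array([-4.05323105e-01, -3.11520920e+00,  1.69891708e-03]), 'force': array([ 0.53362925, -0.71173988,  0.14727244]), 'moment': array([-0.05016921,  0.04278848, -0.05332313]), 'finger_force': 0.0, 'gripper_width': 0.08531342765211612}
```

View pics/scene0.png

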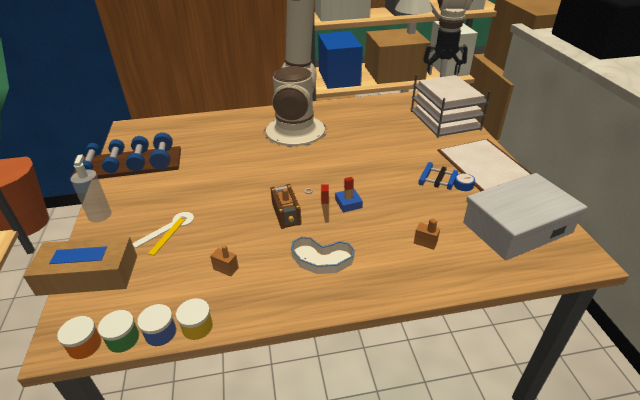

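View pics/side0.png

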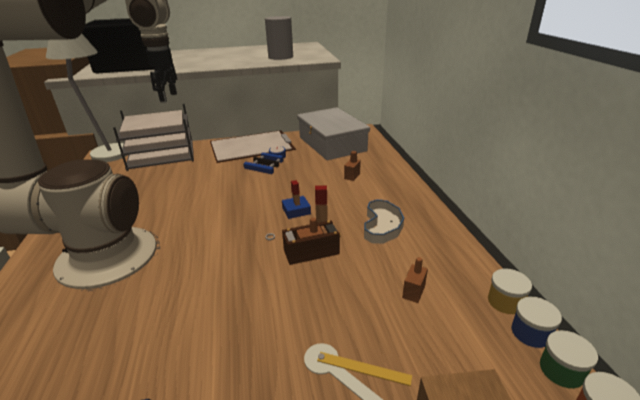

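Scene: jig at about (287,205). There are two red-headed candidates: (349,188), in the blue holder (349,200), and (325,193), free-standing and bigger in the side view at (321,195). The one in the blue holder fits the description. I'll confirm it in an enlarged crop.

```bash
python3 - <<'E'
import cv2,numpy as np
a=cv2.imread("pics/scene0.png")[165:240,260:370]; b=cv2.imread("pics/side0.png")[170:270,255:355]
a=cv2.resize(a,(440*800//800,300),interpolation=cv2.INTER_CUBIC);b=cv2.resize(b,(300,300),interpolation=cv2.INTER_CUBIC)
cv2.imwrite("pics/crop1.png",cv2.resize(np.hstack([a,b]),None,fx=1.08,fy=1.08))
for n in ["scene","side"]:
    z=np.load(n+"0.npz");p=z["p"].astype(int);hsv=cv2.cvtColor(z["p"],cv2.COLOR_RGB2HSV)
    for name,m in [("red",((hsv[...,0]<6)|(hsv[...,0]>174))&(hsv[...,1]>190)&(hsv[...,2]>60)),("blue",(hsv[...,0]>100)&(hsv[...,0]<125)&(hsv[...,1]>170))]:
        k,l,s,c=cv2.connectedComponentsWithStats(m.astype(np.uint8))
        for i in range(1,k):
            if s[i,4]>15 and 150<c[i][1]<280 and 240<c[i][0]<400:
                d=np.median(z["d"][l==i]); X=z["R"].T@(np.linalg.inv(z["K"])@[c[i][0],c[i][1],1]*d-z["t"])
                print(n,name,s[i],c[i].round(1),X.round(3))
print(np.load("wrist0.npz")["K"])
E
```

```text
scene red [345 177   8  13  49] [348.3 181.6] [0.511 0.095 0.092]
scene red [321 185   7  18  88] [324.1 191.9] [0.573 0.008 0.112]
scene blue [337 191  24  14 140] [348.3 198.5] [0.518 0.096 0.031]
side red [292 181   6   5  21] [294.2 182.9] [0.505 0.092 0.097]
side red [316 186  10   5  46] [320.5 187.8] [0.564 0.007 0.12 ]
side blue [301 197   8  10  25] [304.  201.6] [0.53  0.098 0.028]
[[316.43803222   0.         321.38217468]
 [  0.         316.43803222 202.17518938]
 [  0.           0.           1.        ]]
```

View pics/crop1.png

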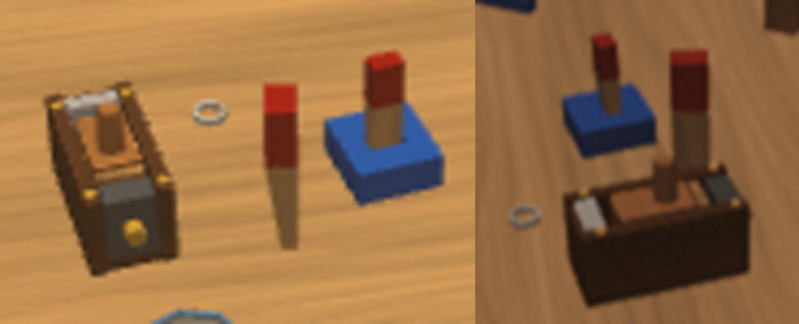

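View pics/wrist0.png

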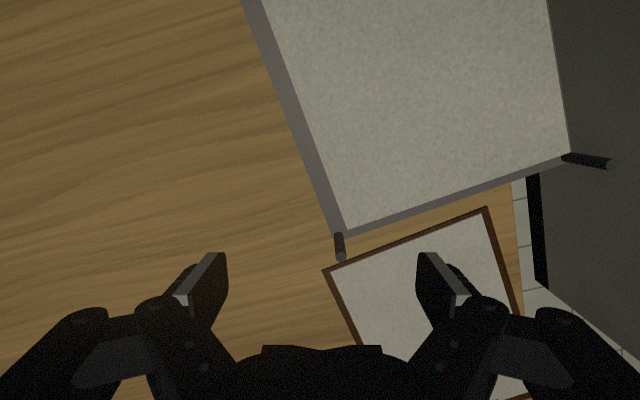

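The crop confirms it. The wedge in the blue holder is the smaller one, and the free-standing one is bigger, taller and a decoy. The jig's steel wall faces the robot and its stop faces +x. The wrist view shows only the counter, box and tray. Next I'll work out the wrist camera geometry and rough poses.

```bash
cat > h.py <<'E'
from station import arm
import cv2,numpy as np
from scipy.spatial.transform import Rotation as Ro
def snap(n):
    c=arm.get_calibration(n); o=arm.observe(); p,d=arm.camera(n)
    return dict(p=p,d=d,K=np.array(c["camera_matrix"]),R=np.array(c["R"]),t=np.array(c["t"]),o=o)
def cast(z,uv,h):
    C=-z["R"].T@z["t"]; r=z["R"].T@np.linalg.inv(z["K"])@[uv[0],uv[1],1]
    return C+r*(h-C[2])/r[2]
def proj(z,X):
    q=z["K"]@(z["R"]@np.array(X)+z["t"]); return q[:2]/q[2]
E
python3 - <<'E'
from h import *
z=dict(np.load("wrist0.npz")); o=arm.observe()
T=Ro.from_rotvec(o["tcp_rot"]).as_matrix()
C=-z["R"].T@z["t"]
print("cam in tool",T.T@(C-o["position"]),"\n",(z["R"]@T).round(3)); print(T.round(3))
s=dict(np.load("scene0.npz"))
# jig rough: gold screws at cheeks corners (crop px /4.32 + offset)
f=lambda u,v:(260+u/4.32,165+v/4.32)
for q in [(54,100),(125,90),(90,196),(172,180)]: print(cast(s,f(*q),.065).round(3))
E
```

```text
cam in tool [ 0.06768569 -0.00020898 -0.12652539] 
 [[-0.     1.    -0.   ]
 [-0.963 -0.    -0.269]
 [-0.269  0.     0.963]]
[[-0.967  0.256 -0.   ]
 [ 0.256  0.967 -0.001]
 [-0.    -0.001 -1.   ]]
[ 0.46  -0.134  0.065]
[ 0.459 -0.082  0.065]
[ 0.574 -0.122  0.065]
[ 0.568 -0.065  0.065]
```

Call:
play_rows --pt "-0.93 -0.74 0 0" --pt "-0.93 -0.74 0 0" --pt "-0.93 -0.74 0 0" --pt "-0.93 -0.74 0 0" --pt "-0.93 -0.74 0 0" --pt "-0.93 -0.74 0 0" --pt "-0.93 -0.74 0 0" --pt "-0.93 -0.74 0 0" --pt "-0.93 -0.74 0 0" --pt "-0.93 -0.74 0 0" --pt "-0.93 -0.74 0 0" --pt "-0.93 -0.74 0 0" --pt "-0.93 -0.74 0 0" --pt "-0.93 -0.74 0 0" --pt "-0.93 -0.74 0 0" --pt "-0.93 -0.74 0 0" --pt "-0.93 -0.74 0 0" --pt "-0.93 -0.74 0 0" --pt "-0.93 -0.74 0 0" --pt "-0.93 -0.74 0 0"

```text
time_s: 2.15
position: [0.425, 0.1494, 0.2481]
tcp_rot: [-0.405, -3.115, 0.0]
force: [0.4, 0.7, 0.2]
gripper_width: 0.0852
finger_force: 0.0
```

Call:
play_rows --pt "-0.93 -0.74 0 0" --pt "-0.93 -0.74 0 0" --pt "-0.93 -0.74 0 0" --pt "-0.93 -0.74 0 0" --pt "-0.93 -0.74 0 0" --pt "-0.93 -0.74 0 0" --pt "-0.93 -0.74 0 0" --pt "-0.93 -0.74 0 0" --pt "0 0 0 0" --pt "0 0 0 0"

```text
time_s: 3.15
position: [0.538, -0.0023, 0.2478]
tcp_rot: [-0.407, -3.114, -0.0]
force: [-0.5, 0.7, 0.2]
gripper_width: 0.0854
finger_force: 0.0
```

```bash
python3 - <<'E'
from h import *
z=snap("wrist"); np.savez("w1.npz",**{k:v for k,v in z.items() if k!="o"})
print(z["o"]["position"],z["o"]["tcp_rot"],z["o"]["time_s"],z["o"]["force"])
cv2.imwrite("pics/w1.png",z["p"][:,:,::-1])
E
```

```text
[ 0.53798674 -0.00234611  0.24783498] [-4.06785962e-01 -3.11402465e+00 -6.46761181e-05] 3.15 [-0.50905017  0.73947868  0.22665529]
```

View pics/w1.png

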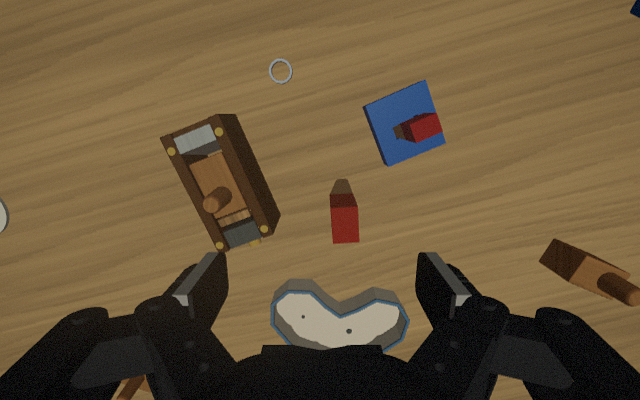

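Wrist view: holder corners are at (363,105), (425,80), (445,142) and (387,166), with the red head at (428,127). The jig is at (220,180), with its steel wall at the top (195,140) and its stop at (243,235). The decoy is at (344,212). Next I'll enlarge and measure.

```bash
python3 - <<'E'
from h import *
z=dict(np.load("w1.npz")); p=z["p"]; hsv=cv2.cvtColor(p,cv2.COLOR_RGB2HSV)
a=cv2.resize(p[70:175,355:455],(400,420),interpolation=cv2.INTER_CUBIC); b=cv2.resize(p[105:255,150:290],(392,420),interpolation=cv2.INTER_CUBIC)
cv2.imwrite("pics/crop2.png",np.hstack([a,b])[:,:,::-1])
blue=cv2.inRange(hsv,(100,150,40),(125,255,255)); blue[:, :340]=0; blue[:50]=0; blue[250:]=0; blue[:,500:]=0
cn=max(cv2.findContours(blue,0,2)[0],key=cv2.contourArea)
q=cv2.boxPoints(cv2.minAreaRect(cv2.convexHull(cn))); ap=cv2.approxPolyDP(cv2.convexHull(cn),5,True)[:,0]
print(ap.tolist()); P=np.array([cast(z,u,.028) for u in ap]); print(P.round(4)); print(np.linalg.norm(P-np.roll(P,-1,0),axis=1).round(4))
y=cv2.inRange(hsv,(18,120,100),(32,255,255)); y[:,:150]=0;y[:,300:]=0
k,l,s,c=cv2.connectedComponentsWithStats(y)
for i in range(1,k):
    if s[i,4]>15: print(s[i].tolist(),c[i].round(1),cast(z,c[i],.066).round(4))
E
```

```text
[[425, 80], [444, 142], [387, 165], [369, 104]]
[[0.4675 0.1262 0.028 ]
 [0.5348 0.1352 0.028 ]
 [0.5434 0.0707 0.028 ]
 [0.4757 0.0656 0.028 ]]
[0.0679 0.0651 0.0679 0.0612]
[150, 0, 150, 297, 11202] [202.   95.9] [ 0.4286 -0.0878  0.066 ]
[276, 54, 10, 5, 22] [280.5  55.9] [ 0.4148 -0.0076  0.066 ]
[286, 55, 11, 21, 43] [291.2  63.9] [ 4.236e-01 -3.000e-04  6.600e-02]
[272, 62, 17, 18, 99] [279.5  69.4] [ 0.4253 -0.0118  0.066 ]
[221, 75, 79, 197, 3636] [273.7 160.9] [ 0.5033 -0.0415  0.066 ]
[285, 78, 8, 8, 16] [288.6  81.8] [ 0.4375 -0.0069  0.066 ]
[267, 80, 11, 12, 44] [271.9  85.2] [ 0.4364 -0.0225  0.066 ]
[229, 110, 14, 9, 34] [237.4 113.5] [ 0.4519 -0.0612  0.066 ]
[214, 127, 9, 10, 65] [218.4 131.4] [ 0.4628 -0.084   0.066 ]
[164, 147, 12, 10, 67] [170.3 151.3] [ 0.4686 -0.1355  0.066 ]
[260, 225, 8, 8, 51] [263.5 228.4] [ 0.5676 -0.0724  0.066 ]
[236, 248, 33, 14, 117] [251.4 255.6] [ 0.5935 -0.0941  0.066 ]
[280, 255, 15, 14, 75] [287.1 261.2] [ 0.6094 -0.0594  0.066 ]
[294, 258, 6, 13, 21] [296.7 264. ] [ 0.6152 -0.0504  0.066 ]
[232, 262, 30, 25, 154] [246.9 273.4] [ 0.6121 -0.1054  0.066 ]
[262, 263, 6, 5, 16] [264.5 265.1] [ 0.6076 -0.0841  0.066 ]
[269, 265, 12, 10, 28] [275.2 270.3] [ 0.6164 -0.0748  0.066 ]
[242, 284, 24, 24, 120] [253.2 296.2] [ 0.6404 -0.1076  0.066 ]
[211, 287, 64, 75, 1024] [237.5 324.9] [ 0.6708 -0.1363  0.066 ]
[274, 332, 12, 13, 31] [279.5 338.7] [ 0.7008 -0.0956  0.066 ]
[252, 336, 20, 9, 36] [261.  340.6] [ 0.6977 -0.117   0.066 ]
[150, 393, 4, 7, 16] [151.2 396.6] [ 0.7404 -0.2712  0.066 ]
```

View pics/crop2.png

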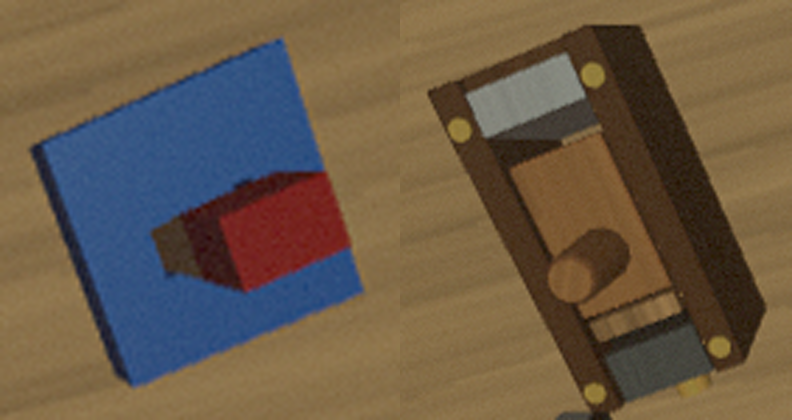

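The crop shows the head's top face as a quad at (218,212), (330,172), (350,245) and (245,292), with its 24 mm side along the holder's y. The brown taper shows at (152,233)–(165,275). In the jig, the slot is the dark gap between the steel and the foot. Next I'll compute poses and test which side slopes.

```bash
python3 - <<'E'
from h import *
z=dict(np.load("w1.npz"))
q=np.array([(218,212),(330,172),(350,245),(245,292)])/4+[355,70]
P=np.array([cast(z,u,.098) for u in q]); c=P.mean(0); print(P.round(4),np.linalg.norm(P-np.roll(P,-1,0),axis=1).round(4),c)
H=np.array([[.4675,.1262],[.5348,.1352],[.5434,.0707],[.4757,.0656]]); print("holder c",H.mean(0))
for nm,v in [("wedge y",P[1]-P[0]+P[2]-P[3]),("holder y",np.r_[H[0]-H[3]+H[1]-H[2]])]: print(nm,np.degrees(np.arctan2(-v[0],v[1])))
v=P[1]-P[0]+P[2]-P[3]; yaw=np.arctan2(-v[0],v[1])
ux=np.array([np.cos(yaw),np.sin(yaw)]);uy=np.array([-ux[1],ux[0]])
for s in (1,-1):
    pts=[]
    for x,h in [(-8.5,90),(-8.5,55),(-3.6,20),(8.5,90),(8.5,55),(8.5,20)]:
        # visible face is -y world side
        w=c[:2]+ux*s*x/1e3-uy*.012; pts.append((proj(z,[*w,.008+h/1e3])-[355,70])*4)
    print(s,np.round(pts).tolist())
# jig: gold screws
f={'-x+y':(218.4,131.4),'-x-y':(170.3,151.3),'+x+y':(263.5,228.4),'+x-y':tuple(np.array((595,393))/2.8-[400/2.8-150-0,-105])}
b={k:cast(z,u,.066) for k,u in f.items()}; print(f['+x-y'],{k:v.round(4) for k,v in b.items()})
d=b['+x+y']-b['-x+y']; print("jig yaw",np.degrees(np.arctan2(d[1],d[0])))
d=b['-x+y']-b['-x-y']; print("jig yaw y",np.degrees(np.arctan2(-d[0],d[1])),np.linalg.norm(d))
E
```

```text
[[0.4989 0.0851 0.098 ]
 [0.4969 0.1094 0.098 ]
 [0.5129 0.1111 0.098 ]
 [0.5169 0.0877 0.098 ]] [0.0243 0.0161 0.0238 0.0182] [0.5064179  0.09831864 0.098     ]
holder c [0.50535  0.099425]
wedge y 7.172904867807
holder y 7.648636548317595
1 [[219.0, 214.0], [180.0, 210.0], [154.0, 224.0], [244.0, 290.0], [202.0, 277.0], [169.0, 267.0]]
-1 [[244.0, 290.0], [202.0, 277.0], [163.0, 250.0], [219.0, 214.0], [180.0, 210.0], [148.0, 207.0]]
(np.float64(219.64285714285714), np.float64(245.35714285714286)) {'-x+y': array([ 0.4629, -0.084 ,  0.066 ]), '-x-y': array([ 0.4687, -0.1355,  0.066 ]), '+x+y': array([ 0.5675, -0.0724,  0.066 ]), '+x-y': array([ 0.5737, -0.1228,  0.066 ])}
jig yaw 6.338575364456587
jig yaw y 6.439364907956017 0.05176348800410056
```

The slope hypothesis s=+1 fits, so the wedge's +x points to world +x, with its yaw about 7.2° and the jig's about 6.4°. Sizes check out: head 24×17, holder 68×65, screws 52 apart. I'll move above the wedge.

Call:
play_rows --pt "0 0 0 -0.0413" --pt "0 0 0 -0.0413" --pt "0 0 0 -0.0413" --pt "0.155 0.865 0.6 0" --pt "0.155 0.865 0.6 0" --pt "0.155 0.865 0.6 0" --pt "0.155 0.865 0.6 0" --pt "0.155 0.865 0.6 0" --pt "0.155 0.865 0.6 0" --pt "0 0 0 0" --pt "0 0 0 0" --claw 1

```text
time_s: 4.3
position: [0.5058, 0.0988, 0.1767]
tcp_rot: [-0.207, 3.134, -0.0]
force: [-0.4, 0.0, -0.2]
gripper_width: 0.0854
finger_force: 0.0
```

```bash
python3 - <<'E'
from h import *
z=snap("wrist"); o=z["o"]; T=Ro.from_rotvec(o["tcp_rot"]).as_matrix()
print(o["position"],T.round(3).tolist(),o["joints"].round(2),o["force"])
p=z["p"]; hsv=cv2.cvtColor(p,cv2.COLOR_RGB2HSV)
m=((hsv[...,0]<6)|(hsv[...,0]>174))&(hsv[...,1]>150)&(hsv[...,2]>100)
k,l,s,c=cv2.connectedComponentsWithStats(m.astype(np.uint8))
for i in range(1,k):
    if s[i,4]>60: 
        print(s[i],c[i]); 
        cn=cv2.findContours((l==i).astype(np.uint8),0,2)[0][0]; r=cv2.minAreaRect(cn); print(r)
        P=np.array([cast(z,u,.098) for u in cv2.boxPoints(r)]);print(P.round(4),np.linalg.norm(P-np.roll(P,-1,0),axis=1).round(4), cast(z,r[0],.098))
cv2.imwrite("pics/w2.png",p[:,:,::-1])
E
```

```text
[0.50578828 0.09884366 0.17670763] [[-0.991, -0.132, 0.0], [-0.132, 0.991, -0.0], [-0.0, -0.0, -1.0]] [ 0.19 -0.01 -0.06  1.52 -0.    0.06] [-0.4117449   0.04328853 -0.21380476]
[303 206  35  24 798] [320.1566416  217.29323308]
((320.0, 217.5), (23.0, 34.0), 90.0)
[[0.4998 0.0851 0.098 ]
 [0.4968 0.1079 0.098 ]
 [0.5131 0.1103 0.098 ]
 [0.5162 0.087  0.098 ]] [0.023  0.0165 0.0234 0.0165] [0.50641223 0.09757388 0.098     ]
[158 272  20  24 215] [166.20465116 281.74883721]
((167.38238525390625, 284.9706115722656), (14.309601783752441, 24.01102638244629), 14.03624439239502)
[[ 0.5813 -0.0127  0.098 ]
 [ 0.5617 -0.0085  0.098 ]
 [ 0.5632  0.0014  0.098 ]
 [ 0.5829 -0.0026  0.098 ]] [0.0201 0.01   0.0201 0.0102] [ 0.57216255 -0.00559702  0.098     ]
```

View pics/w2.png

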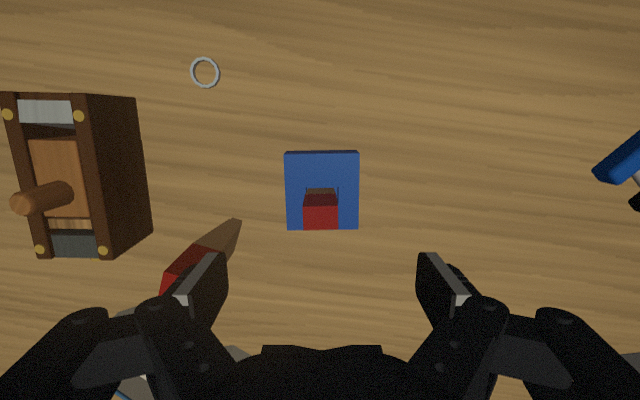

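The head is centred at (320,217) and squared with the tool, and the decoy at (165,282) is clear of the fingers. I'll descend and grip.

Call:
play_rows --pt "-0.02 -0.065 0.75 0" --pt "0 0 0.75 0" --pt "0 0 0.75 0" --pt "0 0 0.75 0" --pt "0 0 0.75 0" --pt "0 0 0.75 0" --pt "0 0 0.13 0" --pt "0 0 0 0" --pt "0 0 0 0"

```text
time_s: 5.25
position: [0.5071, 0.0971, 0.0843]
tcp_rot: [-0.205, 3.134, 0.0]
force: [-0.7, -0.6, 0.5]
gripper_width: 0.0852
finger_force: 0.0
```

Call:
play_rows --pt "0 0 0 0" --pt "0 0 0 0" --pt "0 0 0 0" --pt "0 0 0 0" --pt "0 0 0 0" --pt "0 0 0 0" --pt "0 0 0 0" --pt "0 0 0 0" --pt "0 0 0 0" --pt "0 0 0 0" --claw -1 --force 40

```text
time_s: 6.25
position: [0.5069, 0.0971, 0.0839]
tcp_rot: [-0.205, 3.135, -0.0]
force: [-0.4, -0.5, 3.4]
gripper_width: 0.0233
finger_force: 43.7
```

Call:
play_rows --pt "0 0 -0.4 0" --pt "0 0 -0.8 0" --pt "0 0 -1 0" --pt "0 0 -1 0" --pt "0 0 -1 0" --pt "0 0 -1 0" --pt "0 0 -0.8 0"

```text
time_s: 6.95
position: [0.5068, 0.0971, 0.2052]
tcp_rot: [-0.205, 3.134, 0.0]
force: [0.3, 0.4, -1.1]
gripper_width: 0.0234
finger_force: 43.2
```

Call:
play_rows --pt "0.06 -0.84 0 0" --pt "0.06 -0.84 0 0" --pt "0.06 -0.84 0 0" --pt "0.06 -0.84 0 0" --pt "0.06 -0.84 0 0" --pt "0.06 -0.84 0 0" --pt "0.06 -0.84 0 0" --pt "0.06 -0.84 0 0" --pt "0.06 -0.84 0 0" --pt "0.06 -0.84 0 0" --pt "0.06 -0.84 0 0" --pt "0.06 -0.84 0 0" --pt "0 0 0 0" --pt "0 0 0 0" --pt "0 0 0 0"

```text
time_s: 8.45
position: [0.5187, -0.1041, 0.2037]
tcp_rot: [0.205, -3.135, -0.0]
force: [-1.0, 0.4, -0.5]
gripper_width: 0.0234
finger_force: 43.2
```

```bash
python3 - <<'E'
from h import *
z=snap("wrist"); o=z["o"]; np.savez("w3.npz",pos=o["position"],rot=o["tcp_rot"],**{k:v for k,v in z.items() if k!="o"})
T=Ro.from_rotvec(o["tcp_rot"]).as_matrix(); print(o["position"],T.round(3).tolist(),o["force"],o["gripper_width"])
cr=z["p"][60:360,220:420]; cv2.imwrite("pics/w3.png",cv2.resize(cr,(400,600),interpolation=cv2.INTER_CUBIC)[:,:,::-1])
E
```

```text
[ 0.51866218 -0.10413076  0.20373455] [[-0.991, -0.13, -0.0], [-0.13, 0.991, 0.0], [0.0, 0.0, -1.0]] [-1.01610021  0.41794502 -0.46681248] 0.02342184466215425
```

View pics/w3.png

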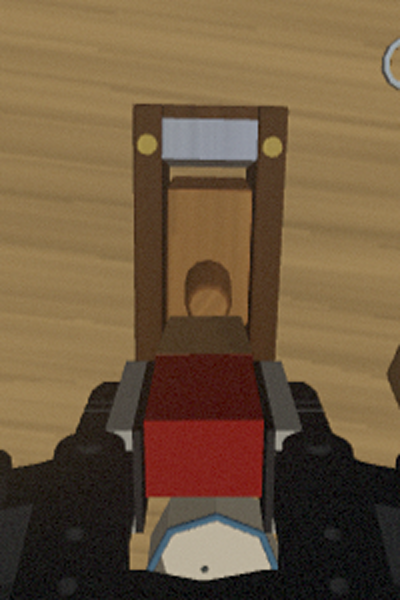

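The crop (scale 2, offset (220,60)) shows the steel front edge at row 161, the peg foot's top edge at row 187 and screws at (147,144) and (272,147). The wedge's nose edge is at row 317, cols 168–241. Its head top spans rows 420–496, cols 145–263.

```bash
python3 - <<'E'
from h import *
z=dict(np.load("w3.npz")); pos=z["pos"]; T=Ro.from_rotvec(z["rot"]).as_matrix()
z["p"]=z["p"].copy(); g=cv2.cvtColor(z["p"],cv2.COLOR_RGB2GRAY).astype(float)
# edge profile along centre columns, subpixel rows
prof=g[:,310:338].mean(1); print([(r,round(prof[r])) for r in range(108,160)])
prof=g[:,305:340].mean(1); print([(r,round(prof[r])) for r in range(210,226)])
f=lambda u,v:(220+u/2-.25,60+v/2-.25)
tl=lambda X:(T.T@(X-pos)*1000).round(1)
bz=pos[2]-.076
for n,q,h in [("steel L",(163,160),.065),("steel R",(257,162),.065),("scr L",(147,144),.066),("scr R",(272,147),.066),("foot L",(169,186),.065),("foot R",(251,187.5),.065),
  ("nose L",(168,317),bz),("nose R",(241,317),bz),("head -x L",(146,420),bz+.09),("head -x R",(262,420),bz+.09),("head +x L",(146,496),bz+.09),("head +x R",(262,496),bz+.09)]:
    X=cast(z,f(*q),h); print(n,X.round(4),"tool mm",tl(X))
E
```

```text
[(108, 125), (109, 122), (110, 122), (111, 120), (112, 99), (113, 63), (114, 65), (115, 66), (116, 66), (117, 65), (118, 65), (119, 105), (120, 148), (121, 148), (122, 148), (123, 148), (124, 147), (125, 147), (126, 147), (127, 148), (128, 147), (129, 148), (130, 147), (131, 148), (132, 148), (133, 148), (134, 147), (135, 148), (136, 148), (137, 148), (138, 148), (139, 129), (140, 67), (141, 68), (142, 68), (143, 92), (144, 119), (145, 119), (146, 119), (147, 114), (148, 85), (149, 59), (150, 59), (151, 60), (152, 59), (153, 56), (154, 73), (155, 103), (156, 106), (157, 106), (158, 105), (159, 105)]
[(210, 97), (211, 98), (212, 99), (213, 100), (214, 100), (215, 100), (216, 100), (217, 94), (218, 67), (219, 59), (220, 59), (221, 60), (222, 60), (223, 60), (224, 60), (225, 60)]
steel L [ 0.4742 -0.127   0.065 ] tool mm [ 47.  -17.  138.7]
steel R [ 0.47   -0.0885  0.065 ] tool mm [ 46.2  21.8 138.7]
scr L [ 0.4686 -0.1342  0.066 ] tool mm [ 53.6 -23.3 137.7]
scr R [ 0.4631 -0.0834  0.066 ] tool mm [ 52.3  27.7 137.7]
foot L [ 0.4845 -0.1234  0.065 ] tool mm [ 36.4 -14.6 138.7]
foot R [ 0.4806 -0.0894  0.065 ] tool mm [ 35.7  19.6 138.7]
nose L [ 0.5204 -0.1163  0.1277] tool mm [ -0.1 -12.3  76. ]
nose R [ 0.5172 -0.0919  0.1277] tool mm [-0.1 12.3 76. ]
head -x L [ 0.5115 -0.1168  0.2177] tool mm [  8.8 -11.6 -14. ]
head -x R [ 0.5085 -0.0942  0.2177] tool mm [  8.8  11.1 -14. ]
head +x L [ 0.5285 -0.115   0.2177] tool mm [ -8.3 -12.1 -14. ]
head +x R [ 0.5254 -0.0916  0.2177] tool mm [ -8.3  11.6 -14. ]
```

The wedge sits true in the grip, with its nose and head where expected. The refined steel edge is at tool x≈47.5 and the foot edge at ≈35.3, a mouth of 12.2 mm against 12.6 expected. The channel centre is at tool y≈2.3 and needs +1.4° of turn. I'll move over the slot and lower to just above its mouth.

Call:
play_rows --pt "0.56 0.03 0 0" --pt "0.56 0.03 0 0" --pt "0.56 0.03 0 0" --pt "0.56 0.03 0 0.0076" --pt "0 0 0.6 0" --pt "0 0 0.6 0" --pt "0 0 0.6 0" --pt "0 0 0.6 0" --pt "0 0 0.5 0" --pt "0 0 0 0" --pt "0 0 0 0" --pt "0 0 0 0"

```text
time_s: 9.7
position: [0.4743, -0.1082, 0.1462]
tcp_rot: [-0.167, 3.136, -0.0]
force: [0.2, -0.2, -0.4]
gripper_width: 0.0233
finger_force: 43.2
```

```bash
python3 - <<'E'
from h import *
z=snap("wrist"); s=snap("side"); pos=z["o"]["position"]; T=Ro.from_rotvec(z["o"]["tcp_rot"]).as_matrix()
print(pos,z["o"]["force"],z["o"]["gripper_width"])
X0=np.array([.51866,-.10413,.20373]); 
print("moved in tool mm",(T.T@(pos-X0)*1000).round(1))
u,v=proj(z,pos+T@[.0025,0,pos[2]-.065]); print(u,v)
a=cv2.resize(z["p"][110:260,270:370],(400,600),interpolation=cv2.INTER_CUBIC)
b=cv2.resize(s["p"][160:280,260:340],(400,600),interpolation=cv2.INTER_CUBIC)
cv2.imwrite("pics/w4.png",np.hstack([a,b])[:,:,::-1])
E
```

```text
[ 0.47430967 -0.10818508  0.1462112 ] [ 0.18510643 -0.19087141 -0.39697183] 0.023299923505075856
moved in tool mm [44.6  0.7 57.5]
321.9446416623231 212.23157083645103
```

View pics/w4.png

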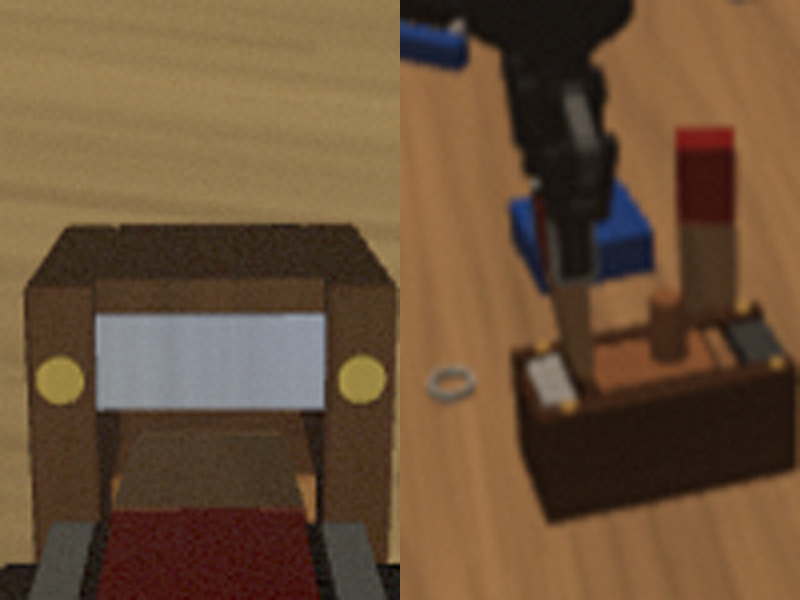

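The wedge nose sits between the steel edge (row 410) and the peg foot, well centred laterally and square. I'll check the numbers before lowering.

```bash
python3 - <<'E'
from h import *
c=arm.get_calibration("wrist"); z=dict(K=np.array(c["camera_matrix"]),R=np.array(c["R"]),t=np.array(c["t"]))
o=arm.observe(); pos=o["position"]; T=Ro.from_rotvec(o["tcp_rot"]).as_matrix(); b=pos[2]-.076
f=lambda u,v:(270+u/4-.375,110+v/4-.375)
for n,q,h in [("nose",(208,432),b),("steelL",(97,410),.065),("steelR",(325,410),.065),("scrL",(60,380),.066),("scrR",(362,380),.066)]:
    print(n,(T.T@(cast(z,f(*q),h)-pos)*1000).round(1))
E
```

```text
nose [ 0.3 -0.2 76. ]
steelL [  2.6 -19.3  81.3]
steelR [ 2.6 19.9 81.3]
scrL [  8.2 -25.4  80.3]
scrR [ 8.2 26.  80.3]
```

Call:
play_rows --pt "0 0.015 0.15 0" --pt "0 0 0.15 0" --pt "0 0 0.15 0" --pt "0 0 0.15 0" --pt "-0.01 0 0.07 0" --pt "-0.01 0 0.07 0" --pt "-0.01 0 0.07 0" --pt "-0.01 0 0.07 0" --pt "-0.01 0 0.07 0" --pt "0 0 0 0"

```text
time_s: 10.8
position: [0.4749, -0.1077, 0.1265]
tcp_rot: [0.167, -3.137, -0.0]
force: [0.0, -0.1, -0.8]
gripper_width: 0.0235
finger_force: 43.2
```

Call:
play_rows --pt "-0.007 0 0.05 0" --pt "-0.007 0 0.05 0" --pt "-0.007 0 0.05 0" --pt "-0.007 0 0.05 0" --pt "-0.007 0 0.05 0" --pt "-0.007 0 0.05 0" --pt "0 0 0 0"

```text
time_s: 11.5
position: [0.4756, -0.1076, 0.1205]
tcp_rot: [0.167, -3.137, -0.0]
force: [-1.2, -1.0, -1.0]
gripper_width: 0.0236
finger_force: 43.3
```

Call:
play_rows --pt "-0.007 0 0.05 0" --pt "-0.007 0 0.05 0" --pt "-0.007 0 0.05 0" --pt "-0.007 0 0.05 0" --pt "0 0 0 0"

```text
time_s: 12.0
position: [0.4763, -0.1076, 0.1165]
tcp_rot: [0.167, -3.137, -0.0]
force: [-1.2, -0.0, -2.1]
gripper_width: 0.0238
finger_force: 43.3
```

Call:
play_rows --pt "-0.007 0 0.05 0" --pt "-0.007 0 0.05 0" --pt "-0.007 0 0.05 0" --pt "0 0 0 0"

```text
time_s: 12.4
position: [0.4767, -0.1075, 0.1135]
tcp_rot: [0.167, -3.137, -0.0]
force: [-1.0, -0.3, -1.1]
gripper_width: 0.0236
finger_force: 43.3
```

Call:
play_rows --pt "-0.007 0 0.05 0" --pt "-0.007 0 0.05 0" --pt "0 0 0 0"

```text
time_s: 12.7
position: [0.477, -0.1075, 0.1115]
tcp_rot: [0.167, -3.137, -0.0]
force: [-0.7, 0.3, -0.9]
gripper_width: 0.0235
finger_force: 43.3
```

Call:
play_rows --pt "-0.007 0 0.05 0" --pt "-0.007 0 0.05 0" --pt "-0.007 0 0.05 0" --pt "0 0 0 0"

```text
time_s: 13.1
position: [0.4774, -0.1075, 0.1085]
tcp_rot: [0.167, -3.137, -0.0]
force: [-1.8, -0.7, -1.4]
gripper_width: 0.0232
finger_force: 43.3
```

Call:
play_rows --pt "-0.007 0 0.05 0" --pt "-0.007 0 0.05 0" --pt "0 0 0 0"

```text
time_s: 13.4
position: [0.4777, -0.1074, 0.1065]
tcp_rot: [0.167, -3.137, -0.0]
force: [-1.2, -0.7, -0.7]
gripper_width: 0.0234
finger_force: 43.2
```

Call:
play_rows --pt "-0.007 0 0.05 0" --pt "-0.007 0 0.05 0" --pt "0 0 0 0"

```text
time_s: 13.7
position: [0.4779, -0.1074, 0.1045]
tcp_rot: [0.167, -3.137, -0.0]
force: [-1.7, 0.3, -1.1]
gripper_width: 0.0233
finger_force: 43.2
```

Call:
play_rows --pt "-0.007 0 0.05 0" --pt "-0.007 0 0.05 0" --pt "0 0 0 0"

```text
time_s: 14.0
position: [0.4781, -0.1074, 0.1025]
tcp_rot: [0.167, -3.137, -0.0]
force: [-2.5, -1.1, 0.4]
gripper_width: 0.0233
finger_force: 43.3
```

Call:
play_rows --pt "-0.007 0 0.05 0" --pt "0 0 0 0"

```text
time_s: 14.2
position: [0.4782, -0.1074, 0.1017]
tcp_rot: [0.167, -3.137, 0.0]
force: [-4.0, -0.2, 2.8]
gripper_width: 0.0231
finger_force: 43.7
```

Call:
play_rows --pt "-0.007 0 0.05 0" --pt "0 0 0 0"

```text
time_s: 14.4
position: [0.4783, -0.1074, 0.1011]
tcp_rot: [0.167, -3.137, 0.0]
force: [-7.5, -1.3, 6.0]
gripper_width: 0.0232
finger_force: 44.1
```

Both the wall and stop are engaged, with Fz at about 6 N and growing. I'll release so the wedge seats itself, then press its top with the shut fingertips.

Call:
play_rows --pt "0 0 0 0" --pt "0 0 0 0" --pt "0 0 0 0" --pt "0 0 0 0" --pt "0 0 0 0" --claw 0

```text
time_s: 14.9
position: [0.4787, -0.1073, 0.1007]
tcp_rot: [-0.167, 3.137, -0.0]
force: [-0.2, -0.3, 1.6]
gripper_width: 0.0424
finger_force: 0.0
```

Call:
play_rows --pt "0 0 -0.5 0" --pt "0 0 -0.7 0" --pt "0 0 -0.8 0" --pt "0 0 -0.8 0" --pt "0 0 0 0"

```text
time_s: 15.4
position: [0.4798, -0.1076, 0.16]
tcp_rot: [-0.167, 3.133, -0.002]
force: [0.8, 0.1, -0.1]
gripper_width: 0.0428
finger_force: 0.0
```

Call:
play_rows --pt "0 0 0 0" --pt "0 0 0 0" --pt "0 0 0 0" --pt "0 0 0 0" --pt "0 0 0 0" --pt "0 0 0 0" --pt "0 0 0 0" --claw -1

```text
time_s: 16.1
position: [0.4785, -0.1074, 0.1566]
tcp_rot: [0.167, -3.137, -0.0]
force: [0.5, -0.6, 0.2]
gripper_width: -0.0001
finger_force: 0.0
```

```bash
python3 - <<'E'
from h import *
z=snap("wrist"); o=z["o"]; pos=o["position"]; T=Ro.from_rotvec(o["tcp_rot"]).as_matrix()
s=snap("side"); print(pos,o["force"],o["gripper_width"])
for h in (.113,.115): print(proj(z,pos+T@[0,0,pos[2]-h]))
hsv=cv2.cvtColor(z["p"],cv2.COLOR_RGB2HSV); m=((hsv[...,0]<6)|(hsv[...,0]>174))&(hsv[...,1]>150)&(hsv[...,2]>60); m[:,:260]=0;m[:,380:]=0
ys,xs=np.nonzero(m); print(xs.min(),xs.max(),ys.min(),ys.max())
a=cv2.resize(z["p"][130:280,270:370],(400,600),interpolation=cv2.INTER_CUBIC)
b=cv2.resize(s["p"][160:280,260:340],(400,600),interpolation=cv2.INTER_CUBIC)
cv2.imwrite("pics/w5.png",np.hstack([a,b])[:,:,::-1])
E
```

```text
[ 0.47853976 -0.10736599  0.15661938] [ 0.54042907 -0.56660498  0.1733545 ] -0.00013828217561124044
[322.02502757 235.96409167]
[322.03300422 237.27204446]
300 342 206 250
```

View pics/w5.png

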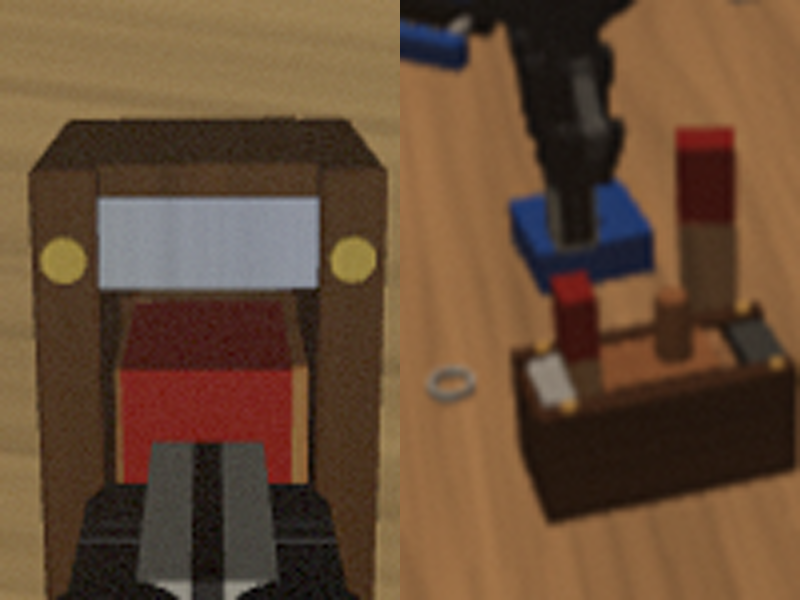

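The wedge stands upright in the slot, head top edge at crop row 370, and the shut fingertips are right over its centre. Now I'll go down to the top and press.

Call:
play_rows --pt "0 0 0.35 0" --pt "0 0 0.35 0" --pt "0 0 0.25 0" --pt "0 0 0.1 0" --pt "0 0 0 0"

```text
time_s: 16.7
position: [0.4783, -0.1073, 0.1352]
tcp_rot: [0.167, -3.136, -0.0]
force: [0.4, 0.1, 1.0]
gripper_width: 0.0005
finger_force: 0.0
```

Call:
play_rows --pt "0 0 0.04 0" --pt "0 0 0.04 0" --pt "0 0 0 0"

```text
time_s: 17.0
position: [0.4786, -0.1074, 0.1342]
tcp_rot: [-0.167, 3.137, -0.0]
force: [-0.7, -0.2, 0.3]
gripper_width: -0.0003
finger_force: 0.0
```

Call:
play_rows --pt "0 0 0.04 0" --pt "0 0 0.04 0" --pt "0 0 0 0"

```text
time_s: 17.3
position: [0.4786, -0.1074, 0.1325]
tcp_rot: [-0.167, 3.137, -0.0]
force: [0.4, -0.2, -0.6]
gripper_width: -0.0003
finger_force: 0.0
```

Call:
play_rows --pt "0 0 0.03 0" --pt "0 0 0.03 0" --pt "0 0 0 0"

```text
time_s: 17.6
position: [0.4787, -0.1074, 0.1322]
tcp_rot: [-0.167, 3.136, -0.0]
force: [-3.0, 0.8, 7.1]
gripper_width: -0.0001
finger_force: 3.8
```

Call:
play_rows --pt "0 0 0.015 0" --pt "0 0 0 0"

```text
time_s: 17.8
position: [0.4787, -0.1074, 0.1322]
tcp_rot: [-0.167, 3.136, -0.001]
force: [-3.3, 0.6, 9.8]
gripper_width: -0.0001
finger_force: 4.8
```

Call:
play_rows --pt "0 0 0.01 0" --pt "0 0 0 0"

```text
time_s: 18.0
position: [0.4787, -0.1075, 0.1322]
tcp_rot: [-0.167, 3.136, -0.001]
force: [-3.9, 0.2, 10.6]
gripper_width: 0.0002
finger_force: 5.4
```

Call:
play_rows --pt "0 0 0.01 0" --pt "0 0 0 0"

```text
time_s: 18.2
position: [0.4787, -0.1075, 0.1321]
tcp_rot: [-0.167, 3.136, -0.001]
force: [-4.1, -0.1, 11.8]
gripper_width: 0.0001
finger_force: 5.9
```

Call:
play_rows --pt "0 0 0.008 0" --pt "0 0 0 0" --pt "0 0 0 0"

```text
time_s: 18.5
position: [0.4788, -0.1075, 0.1321]
tcp_rot: [-0.167, 3.135, -0.001]
force: [-4.7, -0.0, 13.0]
gripper_width: 0.0001
finger_force: 6.3
```

It's stopped at about 13 N. There is some sideways drag (Fx −4.7 N), so I'll relieve that and re-check that it stays tight.

Call:
play_rows --pt "0.012 0 0 0" --pt "0.012 0 0 0" --pt "0 0 0 0"

```text
time_s: 18.8
position: [0.4787, -0.1075, 0.132]
tcp_rot: [-0.167, 3.135, -0.001]
force: [-1.8, 0.7, 10.5]
gripper_width: 0.0
finger_force: 5.4
```

Call:
play_rows --pt "0.006 0 0.012 0" --pt "0 0 0 0" --pt "0 0 0 0"

```text
time_s: 19.1
position: [0.4786, -0.1075, 0.132]
tcp_rot: [-0.167, 3.134, -0.001]
force: [-1.4, 1.2, 12.1]
gripper_width: 0.0001
finger_force: 6.1
```

Call:
play_rows --pt "0.004 0 0.01 0" --pt "0 0 0 0" --pt "0 0 0 0"

```text
time_s: 19.4
position: [0.4786, -0.1076, 0.132]
tcp_rot: [-0.167, 3.134, -0.001]
force: [-0.8, 1.0, 13.0]
gripper_width: 0.0002
finger_force: 6.6
```

It doesn't move under 13 N with almost no side load, so it's tight. I'll retract straight up and look.

Call:
play_rows --pt "0 0 -0.1 0" --pt "0 0 -0.4 0" --pt "0 0 -0.8 0" --pt "0 0 -1 0" --pt "0 0 -1 0" --pt "0 0 -1 0" --pt "0 0 -0.8 0" --pt "0 0 0 0" --pt "0 0 0 0" --pt "0 0 0 0"

```text
time_s: 20.4
position: [0.4776, -0.1074, 0.2309]
tcp_rot: [0.167, -3.136, -0.001]
force: [-0.4, 0.2, 0.1]
gripper_width: -0.0
finger_force: 0.0
```

```bash
python3 - <<'E'
from h import *
z=snap("wrist"); s=snap("side"); o=z["o"]; print(o["position"],o["force"],o["time_s"])
# measured head-top height from depth
hsv=cv2.cvtColor(z["p"],cv2.COLOR_RGB2HSV); m=((hsv[...,0]<6)|(hsv[...,0]>174))&(hsv[...,1]>150)&(hsv[...,2]>100); m[:,:260]=0;m[:,380:]=0
ys,xs=np.nonzero(m); d=z["d"][ys,xs]; X=(np.linalg.inv(z["K"])@np.c_[xs,ys,np.ones(len(xs))].T*d).T
W=(X-z["t"])@z["R"]; print("top z",np.median(W[:,2]),W[:,:2].mean(0), cv2.minAreaRect(np.c_[xs,ys].astype(np.float32)))
a=cv2.resize(z["p"][90:270,260:380],(400,600),interpolation=cv2.INTER_CUBIC)
b=cv2.resize(s["p"][160:280,260:340],(400,600),interpolation=cv2.INTER_CUBIC)
cv2.imwrite("pics/w6.png",np.hstack([a,b])[:,:,::-1])
E
```

```text
[ 0.47756904 -0.1073518   0.23086652] [-0.36366204  0.20295848  0.11857736] 20.4
top z 0.11585659683760102 [ 0.47705784 -0.1082696 ] ((321.0, 202.5), (19.0, 30.0), 90.0)
```

View pics/w6.png

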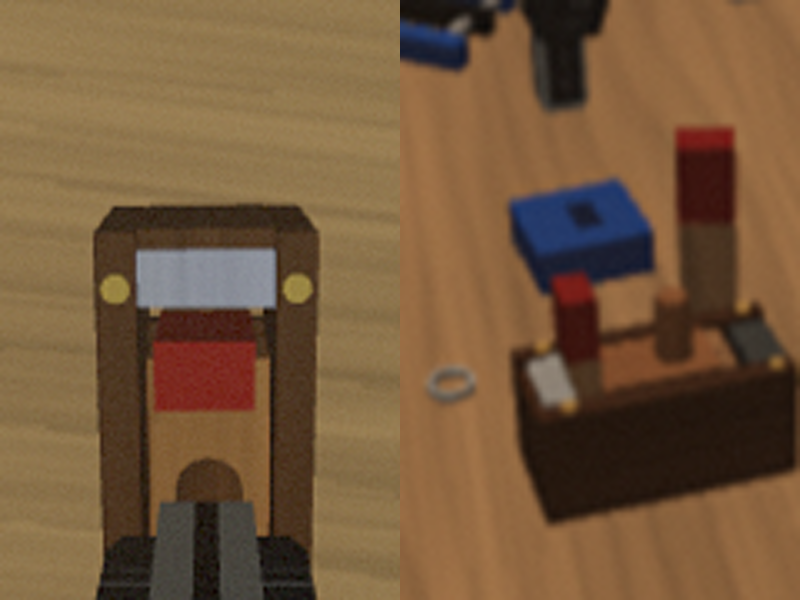

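The wedge stands upright and square in the slot with its top at z≈0.116 m (underside about 25 mm up, within 10–42). The gripper is clear and nothing else has moved.

```bash
python3 -c "
from station import arm
print(arm.sign_off())"
```

```text
the job is handed in; nothing more can be done
None
```

I moved the wedge from the blue holder to the jig's slot and pressed it down until it stopped moving at about 13 N, which locks the peg; I then let go and handed the job in at about 20.5 s.

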